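# Pair the mesh satellite with the router

### The job

Pair the satellite box with the router on the desk: with the fingertips, press the pill-shaped pairing key on the router fully down, keep it down for about a second and let it spring back, then do the same with the pill-shaped pairing key on the satellite, and withdraw. Press gently: do not press any other key, do not shove or lift either box, and leave the antennas, mug, mouse and stapler as they stand.

Things in the scene. Friction and masses are not known exactly. Their poses are not given: they have to be found in the camera images.
- router: Black router, loose on four rubber feet, about 0.45 kg, on the left or right of the desk, satellite on the other side. Flat lid 160 (x) by 250 mm (y), top 38 mm above the desk. Origin: centre of its underside; x points to its back (antennas), y to its left seen from the front, z up. Front faces the robot within 0.45 rad. Presses within x 60, y 100 mm of the centre do not tip it
- router_pair_top (a point): Centre of the top of the router's pairing key: pill-shaped, 28 mm along the router's y by 11 mm, same light grey plastic as the other keys, right-hand end of the row of three near the lid's front edge; at router (-52, -85, 44) mm. Every key stands 6 mm proud and goes down 4 mm on a spring: 1.5 N to start, 4.5 N at the bottom, where it stops hard
- router_pair (a joint): Travel of the router's pairing key: 0 up, 0.004 m fully down; springs back when let go
- router_power (a joint): Travel of the router's round power key, 13 mm across, left end of the row, top at router (-52, +85, 44) mm: 0 up, 0.004 m fully down. Not to be pressed
- router_radio (a joint): Travel of the router's square radio key, 12 mm, between the others, top at router (-52, -21, 44) mm: 0 up, 0.004 m fully down. Not to be pressed
- antenna_left_tip (a point): Tip of the left antenna. The three antennas are black blades 17 mm wide, 8 mm thick, 178 mm long, on stiff hinges 90 mm behind the router's centre, 32 mm above the desk, at y = +95, 0 and -95 mm; tips about 0.21 m above the desk, leaning up to 0.25 rad to left or right
- antenna_mid_tip (a point): Tip of the middle antenna
- antenna_right_tip (a point): Tip of the right antenna
- satellite: Black square satellite box, 110 by 110 mm, flat top 46 mm above the desk, loose on four rubber feet, about 0.32 kg. Origin: centre of its underside; x points to its back, y to its left seen from the front, z up; front faces the robot within 0.45 rad. Two light grey keys on top. Presses within 40 mm of the centre in x and y do not tip it
- sat_pair_top (a point): Centre of the top of the satellite's pairing key: pill-shaped, 28 mm along the satellite's y by 11 mm, on the front half of the top, to the right; at satellite (-26, -27, 52) mm. Same proud height, travel and spring as the router's keys
- sat_pair (a joint): Travel of the satellite's pairing key: 0 up, 0.004 m fully down; springs back when let go
- sat_power (a joint): Travel of the satellite's round power key, 13 mm across, top at satellite (-26, +27, 52) mm: 0 up, 0.004 m fully down. Not to be pressed
- mug: White mug, 80 mm across, 92 mm high, loose, standing behind the satellite. Origin: centre of its underside
- mouse: Grey computer mouse, 106 by 60 mm, 35 mm high, loose, lying in front of the satellite. Origin: centre of its underside, long side along x
- stapler: Black stapler, 130 mm (y) by 34 mm, about 47 mm high, loose, lying in front of the router. Origin: centre of its underside
Things that resemble listed ones, but are neither listed nor needed, are in the scene too. There is more than one size of the satellite; the one meant has the size given above.

How it is judged:
On the way, in this order (a step that is already met when the one before it is completed fails the run):
1. the router's pairing key is pressed down with the fingers and kept down (value of joint router_pair above 0.003 m and contact force between the fingers and router above 0.5 N), for 0.5 s.
2. with the router's key up again, the satellite's pairing key is pressed down with the fingers and kept down (value of joint sat_pair above 0.003 m and contact force between the fingers and satellite above 0.5 N and value of joint router_pair below 0.001 m), for 0.5 s.
At the end, for the whole second after the job is handed in: Both pairing keys have been pressed in turn (more than 3 mm, for at least half a second, router first) and all keys are up again (within 1 mm); both boxes stand flat and still within 15 mm of where they stood; antenna tips within 30 mm and mug, mouse and stapler within 20 mm of where they were (value of joint each of router_pair, sat_pair, router_power, router_radio, sat_power below 0.001 m and distance of each of router, satellite from where it was at the start of the episode below 0.015 m and angle between each of router, satellite's own z axis and vertical below 0.03 rad and linear speed of each of router, satellite below 0.01 m/s and distance of each of antenna_left_tip, antenna_mid_tip, antenna_right_tip from where it was at the start of the episode below 0.03 m and distance of each of mug, mouse, stapler from where it was at the start of the episode below 0.02 m); the robot touches nothing.
It fails at once if another key is pressed (value of joint any of router_power, router_radio, sat_power above 0.002 m).
It fails at once if a box is shoved, lifted or carried (moved over 15 mm) or tipped (distance of any of router, satellite from where it was at the start of the episode above 0.015 m or angle between any of router, satellite's own z axis and vertical above 0.1 rad).
It fails at once if an antenna is bent out of its place (distance of any of antenna_left_tip, antenna_mid_tip, antenna_right_tip from where it was at the start of the episode above 0.03 m).
It fails at once if the mug, mouse or stapler is moved (distance of any of mug, mouse, stapler from where it was at the start of the episode above 0.02 m).
It fails at once if a box is pressed hard (over 30 N) (contact force between the fingers and router above 30 N or contact force between the fingers and satellite above 30 N).
It also fails if it takes over 48 s, if anything falls off the work surface, if the arm or the gripper's body presses on something with over 40 N, if the wrist force passes 120 N, or if a joint passes its speed limit or range.

### The arm

A 6-joint arm with a two-finger parallel gripper is mounted at the origin on the work surface. World frame = base frame: x ahead of the robot, y to its left, z up, the work surface at z = 0. Lengths are in m, angles in rad, forces in N, time in s.
With the tool pointing down it reaches from about 0.4 to 0.825 m from the base axis. Payload 7 kg.
Tool frame: the origin (TCP) lies midway between the tips of the shut fingers; the grasp point (between the pads) lies 19 mm behind it; z points along the fingers, x is the direction in which the jaws open and shut, and the axes are right-handed (so a half turn about z gives the same grasp; the last joint's range is limited). The gripper opens to 88 mm and grips with 3 to 60 N. Pads are 19 mm wide; open, the fingers measure 130 mm over their backs; the gripper's body (78 mm by 193 mm) begins 47 mm behind the grasp point.
Start: joints at [1.534, 0.359, 0.012, 0, -1.224, -0.288], TCP at [0.215, 0.64, 0.227] pointing down, gripper open.
Joint ranges: [-3.07, 3.07], [-1.43, 2.12], [-1.02, 1.25], [-3.03, 1.67], [-3.05, -0], [-3.03, 3.03]. Speed limits (rad/s): [2.39, 2.39, 3.01, 3.14, 3.14, 3.14].

### API

Orientations are given as [roll, pitch, yaw] about the fixed x, y, z axes, in that order (R = Rz(yaw) Ry(pitch) Rx(roll)).
In Python, from station import status, eyes, workorder gives the robot as it stands.
- The arm moves only by the shell command python3 -m jog 'ROWS' [OPENING] [FORCE]. ROWS is JSON, a list of rows, each a list of 6 numbers: the shift along the world's x, y, z in mm, then the turn, a rotation vector about the world's x, y, z in rad. A call has 1 to 12 rows; each row shifts and turns the pose as measured when the row begins; what a row does not reach is not made up. A row lasts 1/10 s, in which the tool goes at most 50 mm and 8.59 degrees, less where a joint would pass 70% of its speed; a pose out of reach is approached as far as the arm can. A call with a gripper value outside its range is refused whole. OPENING is the opening, from 0 (shut) to 1 (fully open), set as the call begins (- or left out, the last holds). The fingers move at their own pace and stop on an object; FORCE is the grip in N (left out, the last holds). Time passes only in rows, so rows that do not move let the fingers close. It gives the time, the measured TCP pose, the force and the opening at its end, in the units of the state.
- status.get_state(): the state, without advancing time (a new reading comes with each control period).
- eyes.grab_frame(name): name is "side" or "top"; returns the picture (420x560x3 uint8, blue, green, red); there is no depth.
- eyes.calibration(name): a dict with "camera_matrix" (3x3 intrinsics, pixels), "cam_to_world" (4x4, takes a point from camera to world coordinates). Camera axes: x right, y up, looking along -z (the intrinsics and any distortion apply to the point x, -y, -z); pixel columns grow to the right and rows downward; lengths in m; the calibration is good to about 2 mm. A picture is of the moment at which its call begins. calibration takes no time and is no camera call.
- workorder.job_done(): hands the job in, once; it reports no verdict.
The state is a dict: "t": time; "q": joint angles; "qd": joint speeds; "joint_efforts": joint torques, N m; "eef_pos": TCP position; "ee_rot": TCP orientation; "force": force on the tool from outside, world axes, zero at the start; "moment": the same for the moment, N m; "width": finger opening in m.
Only numpy, scipy, OpenCV 4.12 (cv2) and the standard library are available. Lean on these libraries where they do the work, as an engineer would, in place of code of your own. Each camera call takes 0.05 s, during which the arm holds its last target. There are 200 camera calls.

## Working session

There is one attempt and no reset: what is moved stays moved. The work goes in short steps, Python scripts to look and compute and a shell command to move; the robot and the scene stay as the last step left them, time stands still between calls to the robot, and variables do not carry over. Pictures are saved under pics/ and viewed, about 8 in all and at most 12, crops included, and the job is handed in when it is done.

```bash
mkdir -p pics
python3 - <<'E'
from station import status, eyes
import cv2
for n in("top","side"):
    cv2.imwrite(f"pics/{n}0.png",eyes.grab_frame(n)); c=eyes.calibration(n); print(n,c)
print(status.get_state())
E
```

```text
top {'camera_matrix': array([[419.8139456 ,   0.        , 277.78733401],
       [  0.        , 419.8139456 , 203.78246569],
       [  0.        ,   0.        ,   1.        ]]), 'cam_to_world': array([[ 0.03902148,  0.9735876 , -0.22495447,  0.31105137],
       [-0.99923047,  0.03712432, -0.01265885, -0.02687499],
       [-0.00397322,  0.22527533,  0.97428704,  1.29611291],
       [ 0.        ,  0.        ,  0.        ,  1.        ]])}
side {'camera_matrix': array([[427.03239653,   0.        , 280.72917627],
       [  0.        , 427.03239653, 208.73197754],
       [  0.        ,   0.        ,   1.        ]]), 'cam_to_world': array([[ 0.93084976,  0.27915207, -0.23578135,  0.3478021 ],
       [-0.36522463,  0.73089588, -0.57654331, -0.60569469],
       [ 0.01138836,  0.62278836,  0.78230746,  0.92298078],
       [ 0.        ,  0.        ,  0.        ,  1.        ]])}
{'t': 0.1, 'q': array([ 1.53410222e+00,  3.59309843e-01,  1.11752280e-02, -2.95953742e-04,
       -1.22409829e+00, -2.88077537e-01]), 'qd': array([ 0.00052856, -0.00107832,  0.00333944,  0.00118253, -0.00111206,
        0.00093418]), 'joint_efforts': array([-1.79305891e-03, -5.84162343e+01,  2.93750167e+01,  7.01559797e+00,
        1.01114748e-02, -4.79891276e-05]), 'eef_pos': array([0.21529291, 0.63929821, 0.22573292]), 'ee_rot': array([-3.14145124e+00, -1.45642888e-03, -1.89566884e+00]), 'force': array([ 0.3295948 , -0.15031173, -0.10383173]), 'moment': array([ 0.01706278, -0.00834782,  0.05836116]), 'width': 0.08763802814932922}
```

View pics/top0.png

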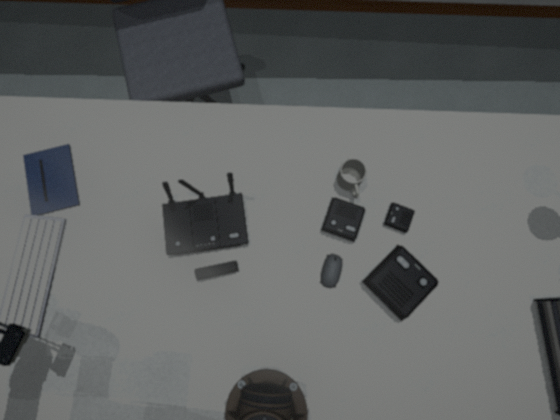

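View pics/side0.png

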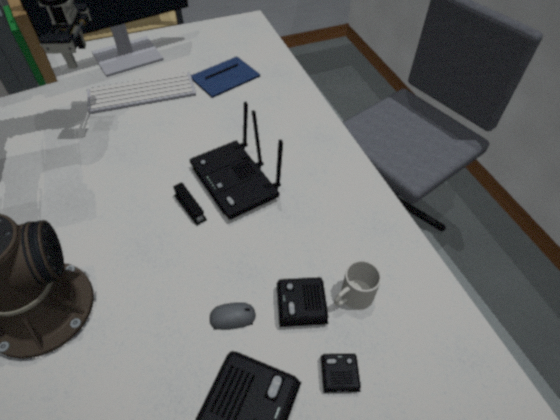

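The top view shows the router at about (205,222), with its pill key at (234,236). The candidate satellite is at (343,219), with the mug behind it and the mouse in front. The lookalikes are at (399,217) and (400,283). Next I'll segment the keys.

```bash
cat > h.py <<'E'
import numpy as np, cv2
from station import status, eyes
def w(n,u,v,z):
    c=eyes.calibration(n);K=c["camera_matrix"];T=c["cam_to_world"]
    d=np.linalg.inv(K)@[u,v,1];d=T[:3,:3]@[d[0],-d[1],-d[2]];o=T[:3,3]
    return (o+d*(z-o[2])/d[2])[:2]
def px(n,P):
    c=eyes.calibration(n);T=c["cam_to_world"]
    p=T[:3,:3].T@(np.array(P)-T[:3,3]);p=c["camera_matrix"]@[p[0],-p[1],-p[2]];return p[:2]/p[2]
E
python3 - <<'E'
from h import *
rois={"top":[("R",160,190,250,258,.044),("S",318,194,368,245,.052)],"side":[("R",188,138,282,220,.044),("S",275,274,330,328,.052)]}
for n in rois:
    im=cv2.imread(f"pics/{n}0.png")
    for (b,x0,y0,x1,y1,z) in rois[n]:
        g=cv2.cvtColor(im[y0:y1,x0:x1],cv2.COLOR_BGR2GRAY)
        big=cv2.resize(g,None,fx=6,fy=6,interpolation=cv2.INTER_CUBIC)
        cv2.imwrite(f"pics/{n}_{b}.png",big)
        m=(big>85).astype(np.uint8)
        N,l,s,c=cv2.connectedComponentsWithStats(m)
        for i in range(1,N):
            if 100<s[i,4]<6000 :
                u,v=c[i]/6+[x0-.42,y0-.42]
                print(n,b,s[i,2:]/6,np.round([u,v],1),np.round(w(n,u,v,z),4))
# composite
a=[cv2.imread(f"pics/{n}_{b}.png") for n,b in(("top","R"),("top","S"),("side","R"),("side","S"))]
c=np.zeros((600,800,3),np.uint8)
for i,k in enumerate(a):
    k=cv2.resize(k,None,fx=.7,fy=.7); k=k[:300,:400]; c[(i//2)*300:(i//2)*300+k.shape[0],(i%2)*400:(i%2)*400+k.shape[1]]=k
cv2.imwrite("pics/comp.png",cv2.convertScaleAbs(c,alpha=1.6))
E
```

```text
top R [  8.5          4.33333333 166.        ] [233.6 234.9] [0.4989 0.1185]
top R [ 3.5         3.83333333 63.33333333] [212.4 238. ] [0.4871 0.1816]
top R [ 4.          3.83333333 74.5       ] [177.2 243.1] [0.4676 0.286 ]
top S [ 4.          4.         74.66666667] [333.1 222. ] [ 0.5485 -0.1794]
top S [  8.66666667   5.16666667 174.        ] [350.2 228. ] [ 0.5322 -0.2307]
side R [ 4.16666667  3.5        68.        ] [202.6 161.4] [0.4663 0.2845]
side R [ 4.83333333  4.33333333 95.16666667] [219.2 184.8] [0.4856 0.1808]
side R [  7.           7.83333333 207.33333333] [229.9 200. ] [0.4969 0.1181]
side R [ 3.33333333  4.16666667 51.66666667] [188.7 217.9] [0.38   0.0986]
side S [  5.66666667   5.5        145.33333333] [289.4 285.7] [ 0.5468 -0.1798]
side S [  6.          12.33333333 355.83333333] [291.3 307.6] [ 0.5304 -0.2311]
```

View pics/comp.png

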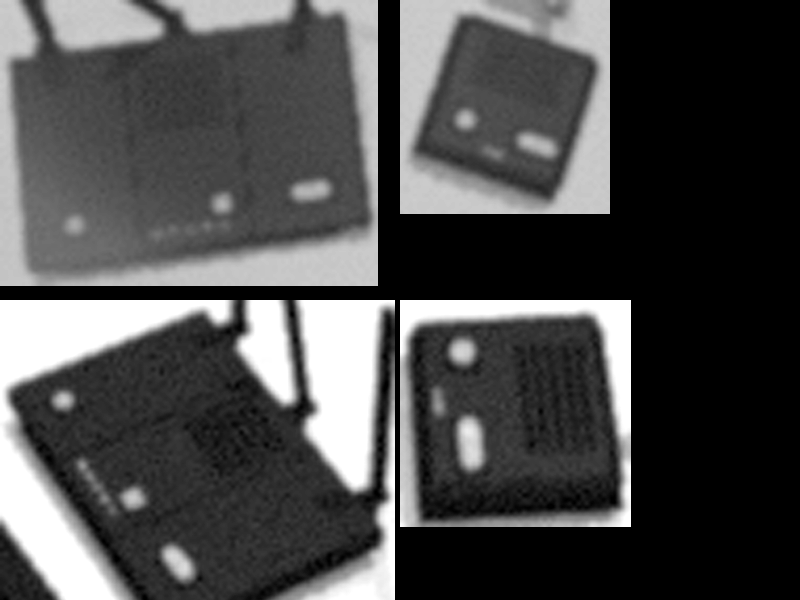

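The key spacings come out at 170.4 mm on the router and 53.8 mm on the satellite, against 170 and 54 mm given. This confirms the right satellite. Router pairing key: (0.498, 0.118), yaw +0.185. Satellite pairing key: (0.5315, -0.231), yaw -0.308. Now I'll shut the fingers and fly along the robot's side of the router.

```bash
python3 -m jog '[[21,-38,0,0,0,0.04],[21,-38,0,0,0,0.04],[21,-38,0,0,0,0.04],[21,-38,0,0,0,0.04],[21,-38,0,0,0,0.04],[21,-38,0,0,0,0.04],[21,-38,0,0,0,0.04],[21,-38,0,0,0,0.04],[21,-38,0,0,0,0.04],[21,-38,0,0,0,0.04],[21,-38,0,0,0,0.04],[21,-38,0,0,0,0.04]]' 0 20
```

```text
t: 1.3
eef_pos: [0.469, 0.1667, 0.2201]
ee_rot: [3.141, -0.008, -1.388]
force: [1.7, 1.5, 1.2]
width: 0.0014
```

```bash
python3 -m jog '[[15,-25,0,0,0,0],[14,-24,-10,0,0.008,0],[0,0,-40,0,0,0],[0,0,-40,0,0,0],[0,0,-35,0,0,0],[0,0,-15,0,0,0],[0,0,0,0,0,0],[0,0,0,0,0,0],[0,0,0,0,0,0]]'
python3 - <<'E'
from h import *
print(status.get_state()["eef_pos"])
c=[]
for n in("top","side"):
    im=eyes.grab_frame(n); p=status.get_state()["eef_pos"]; u,v=px(n,p); k=px(n,[.498,.118,.044]); print(n,u,v,k)
    x,y=int(u)-33,int(v)-25
    o=cv2.resize(im[y:y+60,x:x+66],None,fx=6,fy=6,interpolation=cv2.INTER_CUBIC)
    cv2.circle(o,(int((u-x)*6),int((v-y)*6)),4,(0,0,255),1);cv2.circle(o,(int((k[0]-x)*6),int((k[1]-y)*6)),4,(0,255,0),1);c.append(o)
cv2.imwrite("pics/near.png",cv2.convertScaleAbs(np.hstack(c),alpha=1.6))
E
```

```text
t: 2.2
eef_pos: [0.5002, 0.1085, 0.0764]
ee_rot: [3.134, -0.007, -1.396]
force: [0.7, -0.5, 0.6]
width: 0.0008
[0.50016283 0.10849598 0.07635437]
top 235.82504598266 232.84831222636308 [233.77532817 235.23377534]
side 231.3245844906986 194.19008383990908 [230.35599376 199.9483738 ]
```

View pics/near.png

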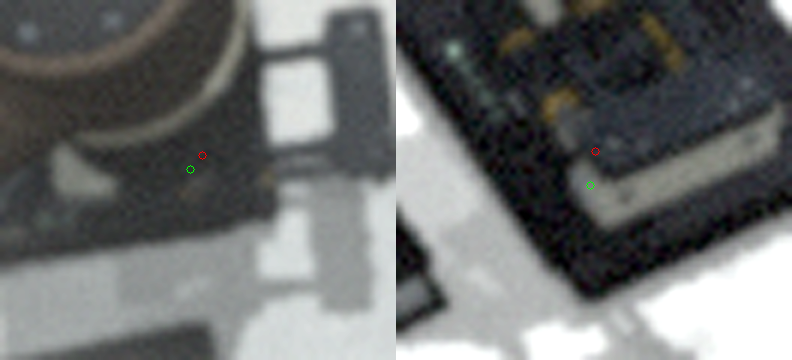

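Run:
```python
from h import *
im=eyes.grab_frame("side");u,v=px("side",status.get_state()["eef_pos"])
o=cv2.resize(im[90:240,140:340],None,fx=4,fy=4,interpolation=cv2.INTER_CUBIC)
cv2.circle(o,(int((u-140)*4),int((v-90)*4)),4,(0,0,255),1)
cv2.imwrite("pics/near2.png",cv2.convertScaleAbs(o,alpha=1.6))
```

```text
(no output)
```

View pics/near2.png

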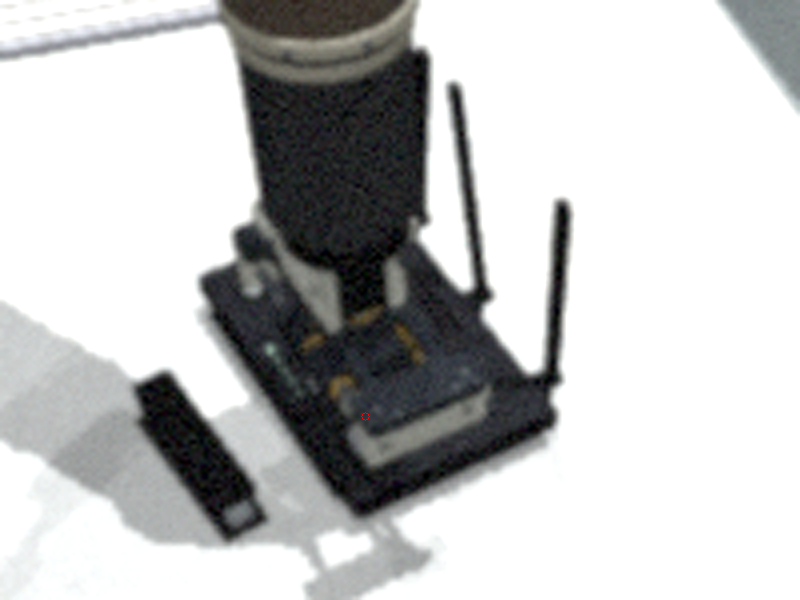

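The side view shows the shut gripper upright above the key end of the lid, clear of the antennas. The body hides the fingertips, so I'll rely on the kinematics plus force feel. I'll correct by (-2, +9.5) mm and go down to just above the key.

```bash
python3 -m jog '[[-2,9,0,0,0,0],[0,0,-12,0,0,0],[0,0,-10,0,0,0],[0,0,0,0,0,0],[0,0,0,0,0,0]]'
```

```text
t: 2.85
eef_pos: [0.4989, 0.1196, 0.0545]
ee_rot: [3.138, -0.005, -1.395]
force: [-0.6, 0.4, 0.8]
width: 0.0008
```

```bash
python3 -m jog '[[-1,-1,-5,0,0,0],[0,0,-3,0,0,0],[0,0,-1,0,0,0],[0,0,0,0,0,0]]';python3 -m jog '[[0,0,-2,0,0,0],[0,0,0,0,0,0]]';python3 -m jog '[[0,0,-2,0,0,0],[0,0,0,0,0,0]]'
```

```text
t: 3.25
eef_pos: [0.4978, 0.1182, 0.0446]
ee_rot: [3.137, -0.005, -1.395]
force: [-0.0, 0.5, 0.5]
width: 0.0006
t: 3.45
eef_pos: [0.4979, 0.1182, 0.0428]
ee_rot: [3.138, -0.005, -1.395]
force: [-1.3, 0.5, 2.1]
width: 0.0005
t: 3.65
eef_pos: [0.498, 0.1183, 0.0411]
ee_rot: [3.138, -0.005, -1.395]
force: [-1.9, 0.8, 4.2]
width: 0.0003
```

```bash
python3 -m jog '[[0,0,-1,0,0,0],[0,0,0,0,0,0]]';python3 -m jog '[[0,0,-1,0,0,0],[0,0,0,0,0,0]]'
```

```text
t: 3.85
eef_pos: [0.498, 0.1183, 0.0404]
ee_rot: [3.138, -0.005, -1.395]
force: [-1.2, -1.0, 4.3]
width: 0.0004
t: 4.05
eef_pos: [0.498, 0.1182, 0.0403]
ee_rot: [3.139, -0.005, -1.395]
force: [-3.1, 0.1, 4.4]
width: 0.0004
```

```bash
python3 -m jog '[[0,0,-1.5,0,0,0],[0,0,-1,0,0,0],[0,0,-1,0,0,0]]';python3 -m jog '[[0,0,-1,0,0,0],[0,0,-1,0,0,0],[0,0,-1,0,0,0]]'
```

```text
t: 4.35
eef_pos: [0.4981, 0.1182, 0.04]
ee_rot: [3.14, -0.006, -1.393]
force: [-5.8, 0.2, 14.9]
width: 0.0007
t: 4.65
eef_pos: [0.4981, 0.1183, 0.04]
ee_rot: [3.141, -0.006, -1.392]
force: [-6.8, 0.3, 16.2]
width: 0.0004
```

The hard stop is at z = 0.040 with 16 N, so the key is fully down. I'll hold it a second with less force, then lift.

```bash
python3 -m jog '[[0,0,-0.6,0,0,0],[0,0,-0.6,0,0,0],[0,0,-0.6,0,0,0],[0,0,-0.6,0,0,0],[0,0,-0.6,0,0,0],[0,0,-0.6,0,0,0],[0,0,-0.6,0,0,0],[0,0,-0.6,0,0,0]]';python3 -m jog '[[0,0,5,0,0,0],[0,0,15,0,0,0],[0,0,40,0,0,0],[0,0,45,0,0,0],[0,0,45,0,0,0],[0,0,0,0,0,0]]'
```

```text
t: 5.45
eef_pos: [0.4981, 0.1183, 0.0401]
ee_rot: [-3.14, -0.006, -1.39]
force: [-3.8, -0.7, 11.7]
width: 0.0005
t: 6.05
eef_pos: [0.497, 0.1173, 0.1945]
ee_rot: [3.141, -0.007, -1.39]
force: [0.2, -0.9, -0.6]
width: 0.0006
```

```bash
python3 -m jog '[[4,-42,0,0,0,-0.06],[4,-42,0,0,0,-0.06],[4,-42,0,0,0,-0.06],[4,-42,0,0,0,-0.06],[4,-42,0,0,0,-0.06],[4,-42,0,0,0,-0.06],[4,-42,0,0,0,-0.06],[4,-30,0,0,0,-0.06],[0,0,0,0,0,0],[0,0,0,0,0,0]]'
python3 - <<'E'
from h import *
cv2.imwrite("pics/side2.png",eyes.grab_frame("side"))
a=cv2.imread("pics/side0.png");b=cv2.imread("pics/side2.png")
r=(slice(95,220),slice(185,285))
g=lambda i:cv2.cvtColor(i[r],cv2.COLOR_BGR2GRAY).astype(np.float32)
print(cv2.phaseCorrelate(g(a),g(b)),np.abs(g(a)-g(b)).mean())
E
```

```text
t: 7.05
eef_pos: [0.5306, -0.2174, 0.196]
ee_rot: [-3.134, -0.003, -1.887]
force: [-0.8, -0.6, 0.3]
width: 0.0002
((-0.03252492555627384, 0.5169651561187507), 0.7161901142883301) 39.60552
```

View pics/side2.png

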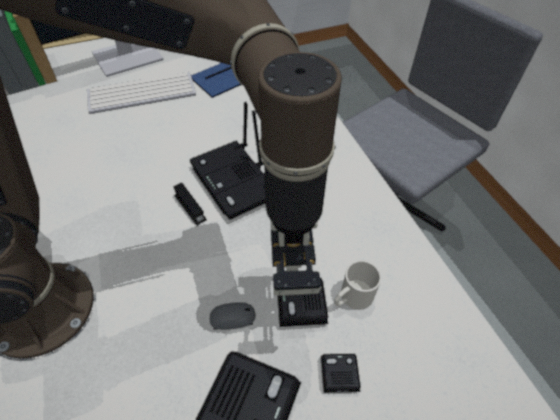

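```bash
python3 -m jog '[[1,-13,0,0,0,0.009],[0,0,-40,0,0,0],[0,0,-40,0,0,0],[0,0,-30,0,0,0],[0,0,-12,0,0,0],[0,0,0,0,0,0],[0,0,0,0,0,0]]'
```

```text
t: 7.8
eef_pos: [0.5335, -0.2232, 0.0728]
ee_rot: [-3.128, -0.002, -1.863]
force: [0.1, -0.5, 1.0]
width: 0.0006
```

The side view shows the router where it was, with its pill key at (230,200). The gripper is above the satellite and clear of the mug and mouse. Next: fine correction and approach.

```bash
python3 -m jog '[[-2,-7,0,-0.012,0,-0.01],[0,-1,-6,0,0,0],[0,0,-4,0,0,0],[0,0,0,0,0,0],[0,0,0,0,0,0]]'
```

```text
t: 8.3
eef_pos: [0.5338, -0.2313, 0.0658]
ee_rot: [-3.118, -0.013, -1.872]
force: [0.2, -0.9, 0.3]
width: 0.0005
```

```bash
python3 -m jog '[[-2,0,-4,0.019,0.019,0],[0,0,-3,0,0,0],[0,0,0,0,0,0],[0,0,0,0,0,0]]'
```

```text
t: 8.7
eef_pos: [0.5321, -0.2316, 0.0592]
ee_rot: [-3.14, -0.001, -1.872]
force: [-0.3, -0.3, -0.1]
width: 0.0005
```

```bash
python3 -m jog '[[0,0,-4,0,0,0],[0,0,-2,0,0,0],[0,0,-1,0,0,0],[0,0,0,0,0,0]]';python3 -m jog '[[0,0,-2,0,0,0],[0,0,0,0,0,0]]';python3 -m jog '[[0,0,-2,0,0,0],[0,0,-1,0,0,0],[0,0,0,0,0,0]]'
```

```text
t: 9.1
eef_pos: [0.5322, -0.2314, 0.052]
ee_rot: [-3.139, -0.001, -1.872]
force: [-0.8, -0.1, 2.1]
width: 0.0003
t: 9.3
eef_pos: [0.5323, -0.2315, 0.0503]
ee_rot: [-3.139, -0.001, -1.872]
force: [-0.3, 0.4, 3.4]
width: 0.0005
t: 9.6
eef_pos: [0.5323, -0.2315, 0.0484]
ee_rot: [-3.138, -0.002, -1.871]
force: [-2.6, 0.9, 3.9]
width: 0.0005
```

```bash
python3 -m jog '[[0,0,-1.5,0,0,0],[0,0,-1,0,0,0],[0,0,-1,0,0,0]]';python3 -m jog '[[0,0,-0.7,0,0,0],[0,0,-0.7,0,0,0],[0,0,-0.7,0,0,0],[0,0,-0.7,0,0,0],[0,0,-0.7,0,0,0],[0,0,-0.7,0,0,0],[0,0,-0.7,0,0,0],[0,0,-0.7,0,0,0],[0,0,-0.7,0,0,0]]'
```

```text
t: 9.9
eef_pos: [0.5323, -0.2315, 0.0481]
ee_rot: [-3.137, -0.002, -1.87]
force: [-3.0, 2.3, 12.6]
width: 0.0006
t: 10.8
eef_pos: [0.5324, -0.2315, 0.0482]
ee_rot: [-3.134, -0.003, -1.868]
force: [-3.2, 2.1, 9.8]
width: 0.0009
```

It reached the hard stop at z = 0.048 and has been held for over a second. Now I'll withdraw up, then sideways, and check.

```bash
python3 -m jog '[[0,0,5,0,0,0],[0,0,15,0,0,0],[0,0,40,0,0,0],[0,0,45,0,0,0],[0,0,45,0,0,0],[0,0,30,0,0,0],[0,0,0,0,0,0]]' && python3 -m jog '[[-10,-45,0,0,0,0],[-15,-45,0,0,0,0],[-15,-45,0,0,0,0],[-15,-45,0,0,0,0],[-20,-45,0,0,0,0],[-20,-45,0,0,0,0],[0,0,0,0,0,0],[0,0,0,0,0,0],[0,0,0,0,0,0]]'
python3 - <<'E'
from h import *
for n in("top","side"):
    im=eyes.grab_frame(n);cv2.imwrite(f"pics/{n}9.png",im)
    for b,x0,y0,x1,y1,z in {"top":[("R",160,190,250,258,.044),("S",318,194,368,245,.052)],"side":[("R",188,138,282,220,.044),("S",275,274,330,328,.052)]}[n]:
        g=cv2.cvtColor(im[y0:y1,x0:x1],cv2.COLOR_BGR2GRAY)
        big=cv2.resize(g,None,fx=6,fy=6,interpolation=cv2.INTER_CUBIC)
        N,l,s,c=cv2.connectedComponentsWithStats((big>85).astype(np.uint8))
        for i in range(1,N):
            if 100<s[i,4]<15000: print(n,b,np.round(w(n,*(c[i]/6+[x0-.42,y0-.42]),z),4))
cv2.imwrite("pics/end.png",np.vstack([cv2.imread("pics/top9.png")[100:400],cv2.imread("pics/side9.png")[100:400]]))
E
```

```text
t: 11.5
eef_pos: [0.5301, -0.2312, 0.2336]
ee_rot: [-3.137, -0.003, -1.869]
force: [0.3, -0.5, -0.7]
width: 0.0006
t: 12.4
eef_pos: [0.431, -0.5073, 0.2285]
ee_rot: [-3.139, 0.001, -1.865]
force: [-0.0, 1.0, 0.4]
width: 0.0006
top R [0.6163 0.281 ]
top R [0.6276 0.1861]
top R [0.4989 0.1186]
top R [0.4871 0.1817]
top R [0.4675 0.2863]
top S [ 0.5486 -0.1795]
top S [ 0.5322 -0.2307]
side R [0.4636 0.2822]
side R [0.4656 0.2024]
side R [0.4856 0.1808]
side R [0.4971 0.1177]
side R [0.3809 0.0996]
side R [0.406  0.0892]
side S [ 0.5276 -0.1566]
side S [ 0.527  -0.2033]
side S [ 0.4822 -0.2576]
```

View pics/end.png

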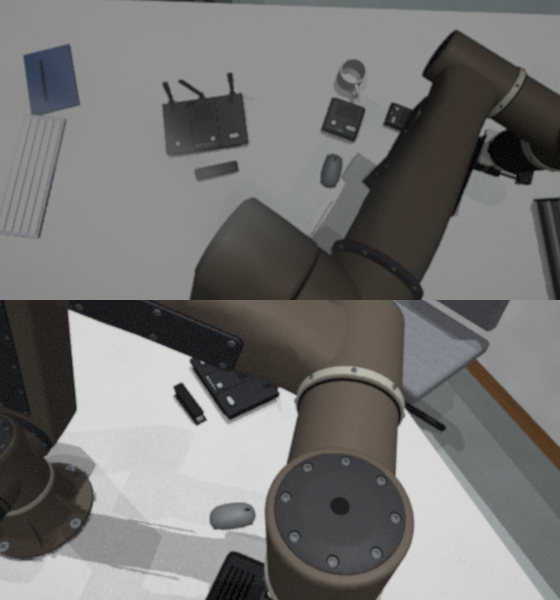

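In the top view the router, satellite, mug, mouse, stapler and antennas are all where they started, and every key position agrees within 0.3 mm. The arm is clear.

```bash
python3 -c "from station import workorder; print(workorder.job_done())"
```

```text
the job is handed in; nothing more can be done
None
```

I pressed the router's pairing key and then the satellite's, each to its hard stop, and handed the job in at about 12.5 s. `job_done()` gives no verdict, so I can't confirm that it was judged a pass.

| Key | Hard stop (TCP z) | Held down | Largest force read (vertical) |
|---|---|---|---|
| Router pairing key | 0.040 m | about 1.5 s | 16 N |
| Satellite pairing key | 0.048 m | about 1 s | 13 N |

- **Top camera:** after withdrawing, all five keys were within 0.3 mm of where they started. By eye, the antennas, mug, mouse and stapler looked unmoved.
- **Not confirmed:** in the last side picture the arm hid the satellite, mug and part of the router, so those side measurements mean nothing. The two router keys still clearly visible there agreed within 0.5 mm. I did not measure directly that the keys sprang back up; I take it from the force returning to about zero on lift-off.
- **Sideways force:** up to about 7 N while pressing the router's key, with no visible movement of the box.

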